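# Swing the loaded ware arm to the index pin and bring it to rest

## Task

Swing the heavy ware arm round to the steel index pin on the bench, pushing only the bare side faces of its wooden deck: get it going at a brisk pace of about 0.2 rad/s (8 cm/s at the nose, no creeping), then brake it gently by hand so that it comes to rest with the middle of its nose pointing at the pin, without hard knocks, flinging, or running into its far end stop. Let go and leave it standing still and untouched there for a good five seconds before you finish, with both white pots still upright on it. Do not touch the pots or the cork top of the deck, and leave everything else on the bench alone.

Things in the scene. Friction and masses are not known exactly. Their poses are not given: they have to be found in the camera images.
- boom (a joint): Swing arm's angle (rad) about its upright pivot: 0 at the start, at its first end stop; grows anticlockwise seen from above: the nose, pointing back to the robot, goes from its left to its right (-y). Far end stop at 1.5. Drag only 0.01 N m s/rad and 0.0006 N m dry friction: it coasts for very long, rebounds from a hand held still, and must be braked by hand on its leading side.
- pivot (a point): Point where the arm's pivot axis meets the bench (z = 0), under a grey pillar head of 104 mm diameter whose top is 125 mm above the bench. Fixed.
- nose (a point): Middle of the arm's nose (free end face, narrow steel inlay), 400 mm from the pivot axis, 45 mm above the bench; swings with the arm. Its x axis points from nose to pivot, z up.
- deck: Wooden plank of the swing arm, centred on the line pivot-nose: 150 mm wide (side faces 75 mm either side of the line), from 50 to 400 mm from the pivot axis, bottom 15 mm and top 75 mm above the bench. 6 kg, up to a third more or less; arm with pots 0.40 kg m2 about the pivot. Origin on the line, 300 mm from the pivot, at z = 0; x from nose to pivot.
- pad: Cork sheet 5 mm thick that covers the deck's top from 100 to 399 mm from the pivot, its upper face 80 mm above the bench. Same origin and axes as the deck. Not to be touched.
- pin (a point): Top centre of the steel index pin (26 mm diameter, top 48 mm above the bench; flange 60 mm diameter, 8 mm high), fixed to the bench 450 mm from the pivot axis, 0.9 to 1.25 rad round from where the arm starts. The arm is in line when its centre line (pivot to nose) points at the pin.
- vase: tall white ceramic vase standing loose on the deck about 205 mm from the pivot axis: 120 mm high, 68 mm at its widest, foot 52 mm, 0.3 kg; origin at the centre of its foot, z up.
- pot: squat white ceramic pot standing loose on the deck about 125 mm from the pivot axis: 85 mm high, 80 mm at its widest, foot 60 mm, 0.3 kg; origin at the centre of its foot, z up.
- flask: bystander: steel vacuum flask, 72 mm diameter, 210 mm high, on the right of the bench; origin under its centre.
- sandblock: bystander: loose wooden sanding block 110 x 65 x 32 mm, on the right of the bench; origin under its centre.
- bisque: bystander: squat terracotta pot 80 mm wide, 85 mm high, on the right of the bench; origin under its centre.
There are look-alikes about, which are no part of the job. Of the things shaped like the part that bears pin, the dark steel one is meant.

How it is judged:
By the outcome, as a careful person would: the job done as asked, in the order asked, and still so for the second after the job is handed in, with the robot touching nothing.
It also fails if it takes over 48 s, if anything falls off the work surface, if the arm or the gripper's body presses on something with over 40 N, if the wrist force passes 120 N, or if a joint passes its speed limit or range.

## Robot

A 6-joint arm with a two-finger parallel gripper is mounted at the origin on the work surface. World frame = base frame: x ahead of the robot, y to its left, z up, the work surface at z = 0. Lengths are in m, angles in rad, forces in N, time in s.
With the tool pointing down it reaches from about 0.35 to 0.85 m from the base axis. Payload 8.1 kg.
Tool frame: the origin (TCP) lies on the centre line of the jaws, within the pads' length; the fingertips stand 17 mm ahead of it and the grasp point (between the pads) lies 2 mm behind it; z points along the fingers, y is the line along which they close (so a half turn about z gives the same grasp; the last joint's range is limited). The gripper opens to 93 mm and grips with 3 to 60 N. Pads are 15 mm wide; open, the fingers measure 128 mm over their backs; the gripper's body (75 mm by 188 mm) begins 65 mm behind the grasp point.
Start: joints at [1.043, 0.13, 1.488, -0, 1.523, -0.085], TCP at [0.257, 0.542, 0.236] pointing down, gripper open.
Joint ranges: [-2.96, 2.96], [-0.89, 2.26], [0.02, 2.5], [-1.34, 4.48], [0, 2.73], [-2.66, 2.66]. Speed limits (rad/s): [2.39, 2.39, 2.79, 3.14, 3.14, 3.14].

## Interface

Orientations are given as a rotation vector (axis times angle).
In Python, from plant import telemetry, viewer, order gives the robot as it stands.
- The arm moves only by the tool send_rows, never from a script. Its argument "plan" is a list that holds one entry, the list of rows, each a list of 5 numbers: the closure, from -1 (fully open) to 1 (shut), then the shift along the world's x, y, z normalised to -1 to 1, where 1 is 0.2 m, then the turn about the world's z normalised to -1 to 1, where 1 is 60 degrees. A call has 1 to 20 rows; each row is the pose to reach, as a shift and turn from the pose commanded when the call began; what a row does not reach only later rows make up. A row lasts 1/12 s, in which the tool goes at most 41.7 mm and 7.16 degrees, less where a joint would pass 70% of its speed; a pose out of reach is approached as far as the arm can. A call with a number of a shift or a turn outside -1 to 1 is refused whole. A call with a gripper value outside its range is refused whole. The fingers move at their own pace and stop on an object; "force" is the grip in N (left out, the last holds). Time passes only in rows, so rows that repeat a pose let the fingers close. It gives the time, the measured TCP pose, the force, the opening and the grip force at its end, in the units of the state.
- telemetry.read_state(): the state, without advancing time (a new reading comes with each control period).
- viewer.read_camera(name): name is "scene" or "side" or "wrist"; returns (picture, depth): 400x640x3 uint8, blue, green, red; 400x640 float32, m along the optical axis (not along the pixel's ray), 0 where there is no reading.
- viewer.calibration(name): a dict with "camera_matrix" (3x3 intrinsics, pixels), "dist_coeffs" ([k1, k2, p1, p2, k3] as OpenCV has them; the pictures are not rectified), "extrinsics" (4x4, takes a point from camera to world coordinates); the wrist camera has in their place "hand_eye" (4x4, takes a point from camera to tool coordinates, whose origin is the TCP and whose axes are the flange's). Camera axes: x right, y up, looking along -z (the intrinsics and any distortion apply to the point x, -y, -z); pixel columns grow to the right and rows downward; lengths in m; the calibration is good to about 2 mm. A picture is of the moment at which its call begins: read the wrist's pose just before it. calibration takes no time and is no camera call.
- order.close_job(): hands the job in; it is judged then, once.
The state is a dict: "t": time; "q": joint angles; "dq": joint speeds; "joint_torque": joint torques, N m; "tool_pos": TCP position; "orientation": TCP orientation; "force": force on the tool from outside, world axes, zero at the start; "wrist_torque": the same for the moment, N m; "opening": finger opening in m; "gripper_force": force on a finger pad.
Only numpy, scipy, OpenCV 4.12 (cv2) and the standard library are available. Lean on these libraries where they do the work, as an engineer would, in place of code of your own. Each camera call takes 0.05 s, during which the arm holds its last target. There are 200 camera calls.

## Working session

There is one attempt and no reset: what is moved stays moved. The work goes in short steps, Python scripts to look and compute and a tool call to move; the robot and the scene stay as the last step left them, time stands still between calls to the robot, and variables do not carry over. Pictures are saved under pics/ and viewed, at most 10 in all, crops included, and the job is handed in when it is done.

Besides the shell and the picture viewer there is one more tool, called after "Emit:" as a command line: name --argument value ..., lists and objects as JSON in quotes. send_rows: Moves the arm, as the interface text tells. Scaled input: -1 to 1 covers 0.2 m each way for a shift and 60 degrees each way for a turn. Its arguments: {"type":"object","properties":{"plan":{"type":"array"},"force":{"type":"number"}},"required":["plan"]}

```bash
mkdir -p pics; ls; cat > h.py <<'E'
import numpy as np, cv2
from plant import telemetry, viewer, order
def snap(n):
    s=telemetry.read_state(); im,d=viewer.read_camera(n); return s,im,d
def T(n,s=None):
    c=viewer.calibration(n)
    if 'extrinsics' in c: return c,np.array(c['extrinsics'])
    M=np.eye(4); M[:3,:3]=cv2.Rodrigues(np.array(s['orientation'],float))[0]; M[:3,3]=s['tool_pos']
    return c,M@np.array(c['hand_eye'])
def ray(n,uv,s=None):
    c,M=T(n,s); p=cv2.undistortPoints(np.array(uv,float).reshape(-1,1,2),np.array(c['camera_matrix'],float),np.array(c['dist_coeffs'],float)).reshape(-1,2)
    d=np.c_[p[:,0],-p[:,1],-np.ones(len(p))]@M[:3,:3].T
    return M[:3,3],d
def plane(n,uv,z,s=None):
    o,d=ray(n,uv,s); return o+d*((z-o[2])/d[:,2])[:,None]
def cloud(n,dep,s=None):
    v,u=np.mgrid[0:400,0:640]; o,d=ray(n,np.c_[u.ravel(),v.ravel()],s)
    return (o+d*dep.ravel()[:,None]).reshape(400,640,3)
E
python3 - <<'E'
from h import *
for n in ('scene','side','wrist'):
    s,im,d=snap(n); cv2.imwrite(f'pics/{n}0.png',im); np.save(f'{n}0.npy',d)
    c,M=T(n,s); print(n,M[:3,3].round(3),(d>0).mean())
print(s['t'],s['tool_pos'],s['orientation'],s['opening'],s['force'])
E
```

```text
pics
scene [ 1.365 -1.21   0.924] 0.99009765625
side [ 0.346 -0.928  0.856] 0.99589453125
wrist [0.187 0.575 0.383] 0.99604296875
0.1 [0.25682238 0.54171433 0.23467277] [-6.89759584e-01 -3.06444780e+00  2.55880088e-03] 0.09287421087391033 [-0.36743084 -0.49277294  0.26779673]
```

View pics/scene0.png

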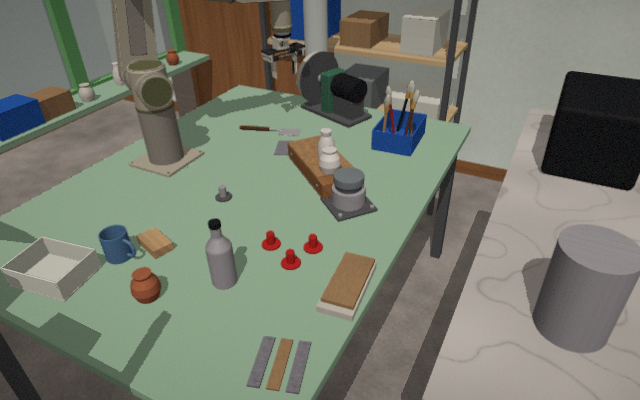

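View pics/side0.png

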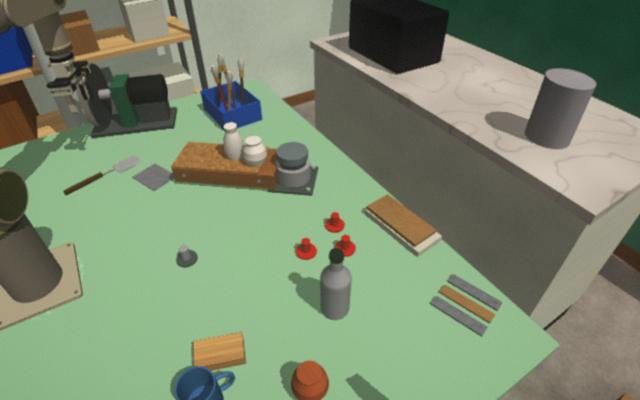

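The side view shows the arm at (230,165), its pillar head at (292,155) and the dark steel pin at (186,255). In the scene view these are at (325,160), (348,183) and (223,192).

Candidates for the pin:
- dark steel: scene (223,192)
- red: scene (271,241), (291,259), (313,244)

I choose the dark steel one. For the arm, the look-alike is the brown board at scene (348,283). I choose the plank with the pots and pillar at (325,160).

```bash
python3 - <<'E'
from h import *
cs={}
for n,r in (('scene',(270,110,390,230)),('side',(160,110,330,200))):
    d=np.load(n+'0.npy'); P=cloud(n,d); cs[n]=P
    im=cv2.imread(f'pics/{n}0.png'); x0,y0,x1,y1=r
    Q=P[y0:y1,x0:x1].reshape(-1,3); hsv=cv2.cvtColor(im,cv2.COLOR_BGR2HSV)[y0:y1,x0:x1].reshape(-1,3)
    br=(hsv[:,0]<22)&(hsv[:,1]>90)
    c=Q[br&(Q[:,2]>.074)&(Q[:,2]<.09)]
    rc=cv2.minAreaRect(c[:,:2].astype(np.float32)); print(n,'cork',len(c),np.median(c[:,2]),cv2.boxPoints(rc).round(3).tolist(),rc)
    t=Q[(~br)&(Q[:,2]>.118)&(Q[:,2]<.135)&(hsv[:,1]<70)]
    k=t[np.linalg.norm(t[:,:2]-np.median(t[:,:2],0),axis=1)<.08]
    print('head',len(k),cv2.minEnclosingCircle(k[:,:2].astype(np.float32)),k[:,2].mean())
for n,(u,v) in (('scene',(223,192)),('side',(186,255))):
    Q=cs[n][v-15:v+15,u-15:u+15].reshape(-1,3); im=cv2.imread(f'pics/{n}0.png')[v-15:v+15,u-15:u+15].reshape(-1,3).astype(int)
    k=Q[(Q[:,2]>.04)]; print(n,'pin top',len(k),k.mean(0).round(4),k.max(0).round(3),k.min(0).round(3))
    k=Q[(im.max(1)-im.min(1)<30)]; print('all',len(k),cv2.minEnclosingCircle(k[:,:2].astype(np.float32)))
a=cv2.imread('pics/scene0.png')[100:220,200:400]; b=cv2.imread('pics/side0.png')[110:270,150:350]
cv2.imwrite('pics/crop1.png',np.vstack([cv2.resize(a,(600,300)) ,cv2.resize(b,(375,300)) if 0 else cv2.resize(b[:100],(600,300))]))
def tri(a,b):
    (o1,d1),(o2,d2)=ray('scene',[a]),ray('side',[b]); d1=d1[0];d2=d2[0]
    s=np.linalg.lstsq(np.c_[d1,-d2],o2-o1,rcond=None)[0]; return (o1+d1*s[0]).round(4),(o2+d2*s[1]).round(4)
print('tri pin top',tri((222.5,187),(184.5,247)))
E
```

```text
scene cork 959 0.08288511896391437 [[0.4620000123977661, 0.4699999988079071], [0.46299999952316284, -0.00800000037997961], [0.7689999938011169, -0.00800000037997961], [0.7680000066757202, 0.47099998593330383]] ((0.6154489517211914, 0.23118478059768677), (0.30610892176628113, 0.478322833776474), 0.13681261241436005)
head 474 ((0.7977069616317749, 0.025631636381149292), 0.07139505445957184) 0.12682040916334306
side cork 1965 0.08197483080916135 [[0.453000009059906, 0.20900000631809235], [0.7229999899864197, -0.008999999612569809], [0.8190000057220459, 0.11100000143051147], [0.550000011920929, 0.32899999618530273]] ((0.6364061236381531, 0.15989889204502106), (0.15366539359092712, 0.3464048504829407), 50.97270584106445)
head 554 ((0.7858871221542358, 0.026437819004058838), 0.07683564722537994) 0.1266345833433136
scene pin top 44 [ 0.4353 -0.1844  0.0878] [ 1.365 -0.121  0.924] [ 0.373 -1.21   0.04 ]
all 900 ((0.805479109287262, -0.6253572106361389), 0.809256911277771)
side pin top 66 [ 0.3867 -0.1582  0.0727] [ 0.401 -0.118  0.856] [ 0.346 -0.928  0.041]
all 342 ((0.3882859945297241, -0.11513008177280426), 0.045369964092969894)
tri pin top (array([ 0.3929, -0.1317,  0.0483]), array([ 0.3932, -0.1301,  0.0499]))
```

View pics/crop1.png

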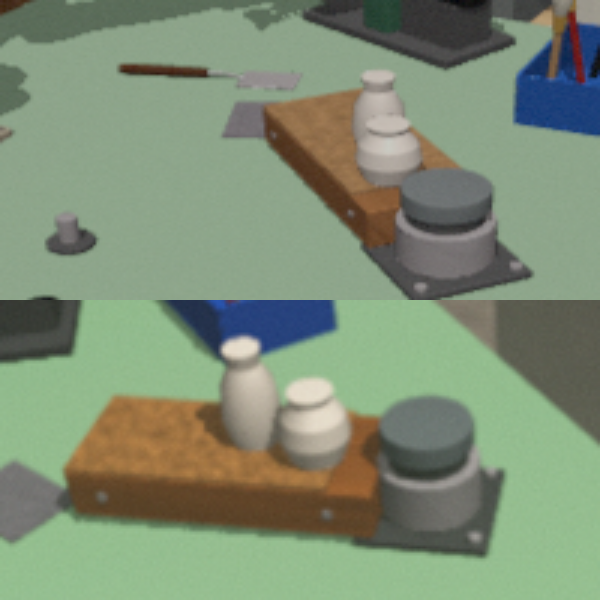

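The crop confirms it: the cork-topped arm has both white pots on it and the grey pillar, and the dark steel pin stands alone at crop (70,235).

```bash
cat >> h.py <<'E'
from scipy.optimize import least_squares
def fitcircle(p,r):
    f=lambda c:np.hypot(p[:,0]-c[0],p[:,1]-c[1])-r
    return least_squares(f,p.mean(0),loss='soft_l1',f_scale=.002).x
def hull_top(n,im,mask,z,s=None):
    cn=max(cv2.findContours(mask.astype(np.uint8),cv2.RETR_EXTERNAL,cv2.CHAIN_APPROX_NONE)[0],key=cv2.contourArea)
    return plane(n,cn.reshape(-1,2),z,s)[:,:2]
def corkmask(im,P):
    h=cv2.cvtColor(im,cv2.COLOR_BGR2HSV)
    m=((h[...,0]<22)&(h[...,1]>90)&(abs(P[...,2]-.081)<.006)&(P[...,0]>.3)&(P[...,0]<.9)&(abs(P[...,1])<.5)).astype(np.uint8)
    k,l,st,_=cv2.connectedComponentsWithStats(m); return l==1+np.argmax(st[1:,4])
E
python3 - <<'E'
from h import *
for n in ('scene','side','wrist'):
    im=cv2.imread(f'pics/{n}0.png'); d=np.load(n+'0.npy'); s=dict(tool_pos=[0.25682238,0.54171433,0.23467277],orientation=[-6.89759584e-01,-3.06444780e+00,2.55880088e-03])
    P=cloud(n,d,s); P[d==0]=9
    try:
        m=corkmask(im,P); p=P[m][:,:2].astype(np.float32); rc=cv2.minAreaRect(p); print(n,'cork',m.sum(),np.median(P[m][:,2]).round(4),cv2.boxPoints(rc).round(3).tolist(),np.round(rc[1],3))
    except Exception as e: print(n,e)
    hd=(abs(P[...,2]-.1265)<.006)&(abs(P[...,0]-.79)<.1)&(abs(P[...,1]-.03)<.09)
    if hd.sum()>50:
        hd=cv2.morphologyEx(hd.astype(np.uint8),cv2.MORPH_OPEN,np.ones((3,3)))
        p=hull_top(n,im,hd,.125); print('head circle',fitcircle(p,.052),'mean',P[hd>0].mean(0).round(4))
    t=(P[...,2]>.042)&(P[...,2]<.06)&(abs(P[...,0]-.393)<.04)&(abs(P[...,1]+.13)<.04)
    if t.sum()>5: print('pin',t.sum(),P[t].mean(0).round(4))
    if n=='side':
        # obstacles
        o=((P[...,2]>.025)&(P[...,0]>.25)&(P[...,0]<1)&(abs(P[...,1])<.6)).astype(np.uint8)
        k,l,st,_=cv2.connectedComponentsWithStats(o)
        for i in range(1,k):
            if st[i,4]>30:
                q=P[l==i]; print(st[i,:5],q.min(0).round(3),q.max(0).round(3))
E
```

```text
scene cork 817 0.0828 [[0.43799999356269836, 0.24199999868869781], [0.6579999923706055, -0.061000000685453415], [0.7630000114440918, 0.014999999664723873], [0.5429999828338623, 0.3179999887943268]] [0.13  0.374]
head circle [0.81229018 0.0171038 ] mean [0.8117 0.0151 0.1274]
pin 37 [ 0.3908 -0.1346  0.0489]
side cork 1922 0.082 [[0.453000009059906, 0.20900000631809235], [0.7229999899864197, -0.008999999612569809], [0.8190000057220459, 0.11100000143051147], [0.550000011920929, 0.32899999618530273]] [0.154 0.346]
head circle [0.81038236 0.01871717] mean [0.8017 0.0173 0.127 ]
pin 62 [ 0.3877 -0.134   0.0485]
[  33    0   58  100 1867] [0.25  0.398 0.219] [0.331 0.599 0.607]
[ 171   58  139  130 7104] [ 0.456 -0.041  0.025] [0.895 0.6   0.247]
[ 366  196   63   51 1196] [ 0.923 -0.446  0.025] [ 1.    -0.236  0.04 ]
[330 212   9  12  90] [ 0.797 -0.253  0.025] [ 0.821 -0.228  0.052]
[341 235   9  13  97] [ 0.772 -0.346  0.025] [ 0.797 -0.319  0.053]
[301 238   9  13  99] [ 0.673 -0.297  0.025] [ 0.697 -0.271  0.053]
[179 246  11  12 103] [ 0.376 -0.146  0.025] [ 0.401 -0.118  0.053]
[ 320  248   31   68 1612] [ 0.619 -0.515  0.025] [ 0.689 -0.449  0.214]
[ 174  332   71   68 2496] [ 0.259 -0.568  0.025] [ 0.427 -0.401  0.095]
[292 361  19  17  50] [ 0.474 -0.6    0.051] [ 0.516 -0.586  0.088]
wrist attempt to get argmax of an empty sequence
```

View pics/wrist0.png

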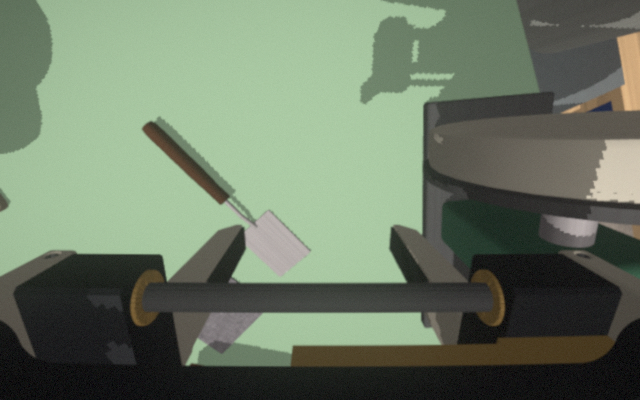

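The wrist view shows the open fingers at (215,290) and (420,290), the spatula at (230,200) and the grinder on the right at (540,180). No arm is in view. One obstacle check is needed near the approach.

```bash
python3 - <<'E'
from h import *
H=np.zeros((12,14))
for n in ('scene','side'):
    d=np.load(n+'0.npy'); P=cloud(n,d)[d>0]
    P=P[P[:,2]<.6]
    i=np.floor((P[:,0]-.3)/.05).astype(int); j=np.floor((P[:,1]-.0)/.05).astype(int)
    ok=(i>=0)&(i<12)&(j>=0)&(j<14); np.maximum.at(H,(i[ok],j[ok]),P[ok,2])
print('cols y 0.. .65; rows x .3...85 cm'); print((H*100).round().astype(int))
pv=np.array([.811,.018]); pin=np.array([.391,-.133])
def hand(phi,r,off): # off + = leading
    e=np.array([np.cos(phi),np.sin(phi)]); t=np.array([-e[1],e[0]]); return pv+r*e+off*t
p0=np.radians(141.0); p1=np.arctan2(*(pin-pv)[::-1])%(2*np.pi); print(p0,p1,p1-p0)
print('start hand',hand(p0,.365,-.115), 'end', hand(p1,.365,.095))
E
```

```text
cols y 0.. .65; rows x .3...85 cm
[[ 1  1  1  1  1  1  1  1  1 58 57 35 35 26]
 [ 1  1  1  1  1  1  1  1  1  1  1  1  3 21]
 [ 1  1  1  1  1  1  1  1  1  1  1  1 16 22]
 [ 1  1  1  9  9  9  1  1  1  1  1  1 20 21]
 [ 1  1  8  9  9  9  9  0  0  1  1  3 21 21]
 [ 1  9  9  9  9  9  8  1  1  1  1  3 21 21]
 [ 1  9 20 20  9  9  1  1  1  1  1  1  1  2]
 [15 17 21 21  9  0  1  1  1  1  1  1  1  1]
 [15 17 17  9  8  1  1  1  9 10 25  9  9 10]
 [13 13  9  9  1  1  1  1 25 24 25 17 23 10]
 [13 13  1  1  1  1  1  1 10  9 19  1 25 10]
 [13 12  1  1  1  1  1  1 10 10 25 10 10 10]]
2.4609142453120048 3.486726613486479 1.0258123681744742
start hand [0.59971357 0.33707373] end [ 0.49966466 -0.19488566]
```

Emit:
send_rows --plan '[[[1, 0.05, -0.03, 0, -0.02], [1, 0.15, -0.09, 0, -0.06], [1, 0.3, -0.18, 0, -0.1], [1, 0.46, -0.27, 0, -0.15], [1, 0.6, -0.36, 0, -0.2], [1, 0.72, -0.43, 0, -0.227], [1, 0.8, -0.475, 0, -0.227], [1, 0.84, -0.5, 0, -0.227]]]' --force 20

```text
t: 0.82
tool_pos: [0.4277, 0.4398, 0.2354]
orientation: [1.054, 2.959, -0.001]
force: [1.2, 0.1, 0.0]
opening: 0.0445
gripper_force: 0.0
```

Emit:
send_rows --plan '[[[1, 0.05, -0.03, 0, 0], [1, 0.15, -0.09, 0, 0], [1, 0.3, -0.18, 0, 0], [1, 0.46, -0.27, 0, 0], [1, 0.6, -0.36, 0, 0], [1, 0.72, -0.43, 0, 0], [1, 0.8, -0.475, 0, 0], [1, 0.835, -0.495, 0, 0], [1, 0.835, -0.495, 0, 0], [1, 0.835, -0.495, 0, 0]]]'

```text
t: 1.65
tool_pos: [0.5914, 0.3437, 0.2354]
orientation: [-1.048, -2.961, 0.0]
force: [-1.1, -0.9, 0.6]
opening: 0.0002
gripper_force: 0.0
```

```bash
python3 - <<'E'
from h import *
s,im,d=snap('wrist'); cv2.imwrite('pics/wrist1.png',im)
P=cloud('wrist',d,s); P[d==0]=9
m=corkmask(im,P); print(m.sum(),np.median(P[m][:,2]))
rc=cv2.minAreaRect(P[m][:,:2].astype(np.float32)); print(cv2.boxPoints(rc).round(4).tolist(),rc[2])
s2,i2,d2=snap('side')
cv2.imwrite('pics/m1.png',np.vstack([cv2.resize(im,(480,300)),cv2.resize(i2[:,:],(480,300))]))
E
```

```text
12865 0.07911466992642535
[[0.45489999651908875, 0.2143000066280365], [0.569100022315979, 0.12150000035762787], [0.6628999710083008, 0.2370000034570694], [0.5486999750137329, 0.329800009727478]] 50.914161682128906
```

View pics/m1.png

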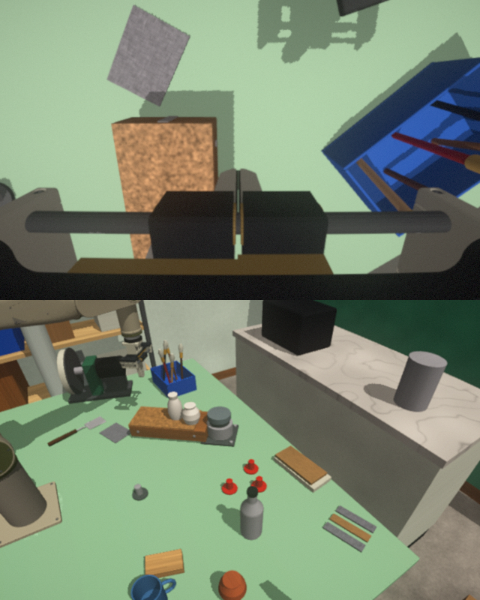

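```bash
python3 - <<'E'
from h import *
R=[np.load('scene0.npy'),np.load('side0.npy')]
s,im,d=snap('wrist')
e=np.array([-.776,.6306]); t=np.array([-.6306,-.776]); pv=np.array([.8118,.019])
for n,dd,ss in (('scene',R[0],None),('side',R[1],None),('wrist',d,s)):
    P=cloud(n,dd,ss); P=P[(dd>0)]; P=P[(P[:,2]>.06)&(P[:,2]<.3)]
    r=(P[:,:2]-pv)@e; o=(P[:,:2]-pv)@t
    for a,b in ((.06,.11),(.11,.3)):
      k=(P[:,2]>a)&(P[:,2]<b)&(o<-.13)&(r<.40)&(r>.2)&(o>-.35)
      if n=='wrist': k&=~((abs(r-.375)<.12)&(P[:,2]>.12))
      if k.any():
        print(n,a,k.sum(),'r max',r[k].max().round(3)); 
        for lo in np.arange(.2,.4,.04):
            kk=k&(r>=lo)&(r<lo+.04)
            if kk.any(): print('  r',lo.round(2),'o max',np.percentile(o[kk],98).round(3),kk.sum())
E
```

```text
scene 0.06 275 r max 0.398
  r 0.2 o max -0.34 1
  r 0.24 o max -0.314 80
  r 0.28 o max -0.28 114
  r 0.32 o max -0.272 47
  r 0.36 o max -0.307 33
scene 0.11 134 r max 0.371
  r 0.24 o max -0.309 3
  r 0.28 o max -0.3 130
  r 0.36 o max -0.349 1
side 0.06 307 r max 0.398
  r 0.2 o max -0.347 1
  r 0.24 o max -0.313 83
  r 0.28 o max -0.281 112
  r 0.32 o max -0.268 68
  r 0.36 o max -0.301 43
side 0.11 142 r max 0.377
  r 0.28 o max -0.301 140
  r 0.36 o max -0.345 2
wrist 0.06 2495 r max 0.4
  r 0.24 o max -0.321 143
  r 0.28 o max -0.286 327
  r 0.32 o max -0.272 1016
  r 0.36 o max -0.301 1009
wrist 0.11 91 r max 0.323
  r 0.28 o max -0.312 43
  r 0.32 o max -0.314 48
```

The wrist view shows the nose at (165,120) with width 149 mm, and the closed fingers at (238,200) just beyond the trailing face. The brush box stays about 5 cm clear of the hand. I'll descend and close in slowly.

Emit:
send_rows --plan '[[[1, 0, 0, -0.05, 0], [1, 0, 0, -0.17, 0], [1, 0, 0, -0.33, 0], [1, 0, 0, -0.5, 0], [1, 0, 0, -0.67, 0], [1, 0, 0, -0.82, 0], [1, 0, 0, -0.91, 0], [1, 0, 0, -0.94, 0], [1, -0.006, -0.007, -0.94, 0], [1, -0.015, -0.018, -0.94, 0], [1, -0.024, -0.03, -0.94, 0], [1, -0.032, -0.04, -0.94, 0], [1, -0.038, -0.048, -0.94, 0], [1, -0.044, -0.055, -0.94, 0], [1, -0.048, -0.06, -0.94, 0], [1, -0.052, -0.064, -0.94, 0], [1, -0.055, -0.068, -0.94, 0], [1, -0.058, -0.072, -0.94, 0], [1, -0.06, -0.075, -0.94, 0], [1, -0.06, -0.075, -0.94, 0]]]'

```text
t: 3.47
tool_pos: [0.58, 0.328, 0.0475]
orientation: [-1.049, -2.961, 0.0]
force: [1.8, -0.4, 0.4]
opening: 0.0003
gripper_force: 0.0
```

```bash
cat >> h.py <<'E'
pv=np.array([.8118,.019]); P0=np.radians(140.93)
def hand(psi,r,off):
    f=P0+psi; e=np.array([np.cos(f),np.sin(f)]); t=np.array([-e[1],e[0]]); return pv+r*e+off*t
def boom(n='side',s=None):
    s,im,d=snap(n); P=cloud(n,d,s); P[d==0]=9; m=corkmask(im,P); p=P[m][:,:2]
    a=cv2.fitLine(p[:1].astype(np.float32),2,0,.01,.01) if 0 else None
    rc=cv2.minAreaRect(p.astype(np.float32)); b=cv2.boxPoints(rc)
    # nose = corners farthest from the pivot
    k=np.argsort(-np.hypot(*(b-pv).T))[:2]; nose=b[k].mean(0)
    return s['t'],(np.arctan2(*(nose-pv)[::-1])-P0)%(2*np.pi),nose,s
E
python3 - <<'E'
from h import *
s=telemetry.read_state(); print(s['t'],s['tool_pos'],s['force'])
for n in ('side','scene'): t,a,no,_=boom(n); print(n,t,(a+np.pi)%(2*np.pi)-np.pi,no)
p=np.array(s['tool_pos'][:2]); f=P0; e=np.array([np.cos(f),np.sin(f)]); print('r,off',(p-pv)@e,(p-pv)@np.array([-e[1],e[0]]))
# push: ramp accel .13 to .21, then hold
base=hand(0,.375,-.0955); psi=0;w=0
for k in range(1,21):
    w2=min(.2,w+.13/12); psi+=(w+w2)/24; w=w2
    # gap closes: off goes to -.0955 const in arm frame of the hand
    q=(hand(psi,.375,-.0955)-base)/.2; print(k,round(psi,3),round(w,3),q.round(3),round(np.degrees(psi)/60,3))
E
```

```text
3.4667 [0.57997437 0.32800267 0.04752935] [ 1.7571134  -0.379403    0.36734115]
side 3.4667 -0.004007142000219233 [0.5025415 0.2721215]
scene 3.5167 0.0042066594044820604 [0.49491727 0.27404422]
r,off 0.3747389043554735 -0.09378982200094454
1 0.0 0.011 [-0.001 -0.001] 0.0
2 0.002 0.022 [-0.003 -0.002] 0.002
3 0.004 0.033 [-0.006 -0.005] 0.004
4 0.007 0.043 [-0.011 -0.008] 0.007
5 0.011 0.054 [-0.017 -0.013] 0.011
6 0.016 0.065 [-0.025 -0.019] 0.016
7 0.022 0.076 [-0.034 -0.026] 0.021
8 0.029 0.087 [-0.044 -0.034] 0.028
9 0.037 0.098 [-0.056 -0.043] 0.035
10 0.045 0.108 [-0.069 -0.054] 0.043
11 0.055 0.119 [-0.083 -0.065] 0.052
12 0.065 0.13 [-0.098 -0.078] 0.062
13 0.076 0.141 [-0.115 -0.093] 0.073
14 0.088 0.152 [-0.133 -0.108] 0.084
15 0.102 0.163 [-0.151 -0.125] 0.097
16 0.116 0.173 [-0.171 -0.143] 0.11
17 0.13 0.184 [-0.192 -0.163] 0.125
18 0.146 0.195 [-0.214 -0.185] 0.14
19 0.163 0.2 [-0.236 -0.208] 0.155
20 0.179 0.2 [-0.258 -0.231] 0.171
```

Emit:
send_rows --plan '[[[1, -0.001, -0.001, 0, 0], [1, -0.003, -0.002, 0, 0.002], [1, -0.006, -0.005, 0, 0.004], [1, -0.011, -0.008, 0, 0.007], [1, -0.017, -0.013, 0, 0.011], [1, -0.025, -0.019, 0, 0.016], [1, -0.034, -0.026, 0, 0.021], [1, -0.044, -0.034, 0, 0.028], [1, -0.056, -0.043, 0, 0.035], [1, -0.069, -0.054, 0, 0.043], [1, -0.083, -0.065, 0, 0.052], [1, -0.098, -0.078, 0, 0.062], [1, -0.115, -0.093, 0, 0.073], [1, -0.133, -0.108, 0, 0.084], [1, -0.151, -0.125, 0, 0.097], [1, -0.171, -0.143, 0, 0.11], [1, -0.192, -0.163, 0, 0.125], [1, -0.214, -0.185, 0, 0.14], [1, -0.236, -0.208, 0, 0.155], [1, -0.258, -0.231, 0, 0.171]]]'

```text
t: 5.23
tool_pos: [0.528, 0.2814, 0.0477]
orientation: [0.777, 3.044, -0.0]
force: [-0.8, -0.7, 0.3]
opening: 0.0
gripper_force: 0.0
```

```bash
python3 - <<'E'
from h import *
s=telemetry.read_state(); print(s['t'],np.round(s['tool_pos'],4),np.round(s['force'],1),np.round(s['wrist_torque'],2))
base=hand(.179,.375,-.0955); print(base)
psi=.179; z=0
W=[.2,.2,.2,.2,.2,.12,.05,0,0,0,0,0,0]; Z=[0,0,0,0,0,0,0,-.1,.03,.14,.26,.36,.42]
for k,w in enumerate(W):
    psi+=w/12; q=(hand(psi,.375,-.0955)-base)/.2; print(k+1,round(psi,3),q.round(3),max(0,Z[k]),round(np.degrees(psi-.179)/60,3))
E
```

```text
5.2333 [0.528  0.2814 0.0477] [-0.8 -0.7  0.3] [ 0.03 -0.03  0.03]
[0.52925733 0.28341424]
1 0.196 [-0.022 -0.024] 0 0.016
2 0.212 [-0.043 -0.048] 0 0.032
3 0.229 [-0.064 -0.072] 0 0.048
4 0.246 [-0.085 -0.097] 0 0.064
5 0.262 [-0.105 -0.122] 0 0.08
6 0.272 [-0.117 -0.137] 0 0.089
7 0.276 [-0.122 -0.144] 0 0.093
8 0.276 [-0.122 -0.144] 0 0.093
9 0.276 [-0.122 -0.144] 0.03 0.093
10 0.276 [-0.122 -0.144] 0.14 0.093
11 0.276 [-0.122 -0.144] 0.26 0.093
12 0.276 [-0.122 -0.144] 0.36 0.093
13 0.276 [-0.122 -0.144] 0.42 0.093
```

Emit:
send_rows --plan '[[[1, -0.022, -0.024, 0, 0.016], [1, -0.043, -0.048, 0, 0.032], [1, -0.064, -0.072, 0, 0.048], [1, -0.085, -0.097, 0, 0.064], [1, -0.105, -0.122, 0, 0.08], [1, -0.117, -0.137, 0, 0.089], [1, -0.122, -0.144, 0, 0.093], [1, -0.12, -0.142, 0.04, 0.093], [1, -0.12, -0.142, 0.14, 0.1], [1, -0.12, -0.142, 0.27, 0.12], [1, -0.12, -0.142, 0.39, 0.14], [1, -0.12, -0.142, 0.46, 0.16]]]'

```text
t: 6.23
tool_pos: [0.506, 0.2543, 0.1436]
orientation: [0.52, 3.095, 0.004]
force: [0.3, 0.3, 0.6]
opening: 0.0004
gripper_force: 0.0
```

```bash
python3 - <<'E'
from h import *
for n in ('side','scene','side'): t,a,no,s=boom(n); print(n,t,a,no)
print(np.round(s['tool_pos'],4))
E
```

```text
side 6.2333 0.3759827824810933 [0.43112123 0.13923046]
scene 6.2833 0.38801417856553666 [0.42699635 0.13546072]
side 6.3333 0.40028319578703364 [0.42832232 0.12994231]
[0.507  0.2547 0.144 ]
```

```bash
python3 - <<'E'
from h import *
s=telemetry.read_state(); p0=np.array(s['tool_pos']); print(s['t'],p0.round(4))
t0=s['t']
Z=[0]*12+[-.03,-.1,-.2,-.31,-.41,-.465,-.48,-.48]
for k in range(1,21):
    t=t0+k/12; psi=.388+.198*(t-6.283); u=min(1,k/15); sm=u*u*(3-2*u)
    off=.117-(.006*max(0,k-17)/3)
    q=(1-sm)*p0[:2]+sm*hand(psi,.37,off); q=(q-p0[:2])/.2
    print([1,*q.round(3).tolist(),Z[k-1],round((psi-.347)*sm*3/np.pi,3)],end=', ')
print(psi)
E
```

```text
6.3833 [0.5058 0.2542 0.1416]
[1, -0.005, -0.016, 0, 0.001], [1, -0.02, -0.063, 0, 0.004], [1, -0.042, -0.139, 0, 0.011], [1, -0.07, -0.24, 0, 0.021], [1, -0.103, -0.362, 0, 0.035], [1, -0.139, -0.503, 0, 0.054], [1, -0.175, -0.658, 0, 0.076], [1, -0.211, -0.821, 0, 0.101], [1, -0.245, -0.988, 0, 0.13], [1, -0.276, -1.153, 0, 0.16], [1, -0.302, -1.309, 0, 0.191], [1, -0.322, -1.45, 0, 0.221], [1, -0.335, -1.57, -0.03, 0.25], [1, -0.339, -1.659, -0.1, 0.275], [1, -0.335, -1.712, -0.2, 0.294], [1, -0.326, -1.742, -0.31, 0.31], [1, -0.316, -1.773, -0.41, 0.326], [1, -0.306, -1.793, -0.465, 0.342], [1, -0.296, -1.814, -0.48, 0.357], [1, -0.286, -1.834, -0.48, 0.373], 0.7378593999999998
```

Emit:
send_rows --plan '[[[1, -0.005, -0.016, 0, 0.001], [1, -0.02, -0.063, 0, 0.004], [1, -0.042, -0.139, 0, 0.011], [1, -0.07, -0.24, 0, 0.021], [1, -0.103, -0.362, 0, 0.035], [1, -0.139, -0.503, 0, 0.054], [1, -0.175, -0.658, 0, 0.076], [1, -0.211, -0.821, 0, 0.101], [1, -0.245, -0.988, 0, 0.13]]]'

```text
t: 7.13
tool_pos: [0.4534, 0.0543, 0.1378]
orientation: [-0.307, -3.124, 0.001]
force: [0.5, -0.9, 0.3]
opening: 0.0009
gripper_force: 0.0
```

Emit:
send_rows --plan '[[[1, -0.031, -0.165, 0, 0.03], [1, -0.057, -0.321, 0, 0.061], [1, -0.077, -0.462, 0, 0.091], [1, -0.09, -0.582, -0.03, 0.12], [1, -0.094, -0.671, -0.1, 0.145], [1, -0.09, -0.724, -0.2, 0.164], [1, -0.081, -0.754, -0.31, 0.18], [1, -0.071, -0.785, -0.41, 0.196]]]'

```text
t: 7.8
tool_pos: [0.4394, -0.1019, 0.0552]
orientation: [0.011, -3.139, -0.001]
force: [-0.5, 0.7, 0.3]
opening: 0.0003
gripper_force: 0.0
```

```bash
python3 - <<'E'
from h import *
for n in ('side','scene'): t,a,no,s=boom(n); print(n,t,a,no,np.round(s['tool_pos'],4))
E
```

```text
side 7.8 0.6748570190269962 [0.48736188 0.02128509] [ 0.4394 -0.1019  0.0552]
scene 7.85 0.6889423059540558 [0.41330433 0.01619368] [ 0.4371 -0.1016  0.0513]
```

```bash
python3 - <<'E'
from h import *
s,im,d=snap('wrist'); cv2.imwrite('pics/wrist2.png',im)
P=cloud('wrist',d,s); P[d==0]=9
m=corkmask(im,P); p=P[m][:,:2]; rc=cv2.minAreaRect(p.astype(np.float32)); b=cv2.boxPoints(rc)
print(s['t'],m.sum(),np.round(b,4).tolist(),np.round(rc[1],4),rc[2],np.round(s['tool_pos'],4))
k=np.argsort(-np.hypot(*(b-pv).T))[:2]; no=b[k].mean(0); print('psi',(np.arctan2(*(no-pv)[::-1])-P0)%(2*np.pi),no)
t=(P[...,2]>.042)&(P[...,2]<.056)&(np.hypot(P[...,0]-.391,P[...,1]+.133)<.03)
print('pin',t.sum(),P[t].mean(0).round(4),(P[t].min(0)+P[t].max(0))/2)
h=np.array(s['tool_pos'][:2]); print('hand angle',np.arctan2(*(h-pv)[::-1])%(2*np.pi)-P0,np.hypot(*(h-pv)))
E
```

```text
7.9 10138 [[0.4115999937057495, 0.06539999693632126], [0.4122999906539917, -0.05700000002980232], [0.4406000077724457, -0.0568000003695488], [0.4399000108242035, 0.06560000032186508]] [0.0284 0.1224] 0.31980863213539124 [ 0.437  -0.1008  0.053 ]
psi 0.7187873513616188 [0.4119178  0.00424277]
pin 1613 [ 0.3866 -0.1288  0.0468] [ 0.3872133  -0.12948861  0.04561933]
hand angle 0.9912944927411935 0.39351728839478456
```

View pics/wrist2.png

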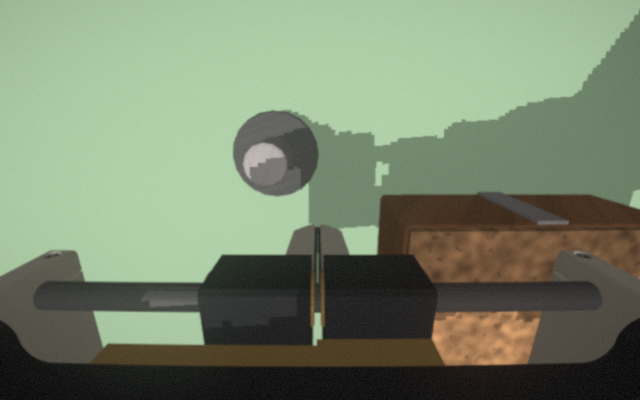

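The wrist view shows the pin top at (265,163), the deck's leading nose corner at (408,228), and the fingers ahead of the leading face at (318,240) with a gap of about 20 mm. Next I plan the braking.

```bash
python3 - <<'E'
from h import *
s=telemetry.read_state(); h0=np.array(s['tool_pos'][:2]); print(s['t'],np.round(s['tool_pos'],4))
s0=dict(s); print('pin ray',plane('wrist',[[265,163]],.048,s))
from scipy.optimize import brentq
def offr(psi):
    f=P0+psi;e=np.array([np.cos(f),np.sin(f)]);return (h0-pv)@e,(h0-pv)@np.array([-e[1],e[0]])
ph=brentq(lambda x:offr(x)[1]-.0925,.5,1); r0=offr(ph)[0]; print(ph,r0)
W=[.05,.09,.1,.1,.12]+[.15]*6; pc=ph+sum(W)/12; rem=1.022-pc
n=25; u=(np.arange(n)+.5)/n; w=.15*(1-u)**(.15*n/12/rem-1); W+=list(w*rem/(w.sum()/12)); print('rem',rem,w[:3],w[-3:])
psi=ph; base=h0; tb=0; arm=.70
for k,x in enumerate(W,1):
    psi+=x/12; arm+=.185/12; q=(hand(psi,r0,.0925)-base)/.2; tr=(psi-.688)*min(1,k/6)*3/np.pi
    print([1,*q.round(3).tolist(),-.03 if k<19 else 0,round(tr-tb,3)],end=', ')
    if k==18: base=hand(psi,r0,.0925); tb=tr; print()
    if k in(5,11,18): print('#',round(psi,3),round(arm,3))
E
```

```text
7.95 [ 0.4383 -0.1007  0.0551]
pin ray [[ 0.38771813 -0.12929938  0.048     ]]
0.7539288314132466 0.3811734455017647
rem 0.1547378352534201 [0.14694197 0.14082959 0.13472229] [0.01433991 0.00851847 0.00277917]
[1, 0.003, -0.008, -0.03, 0.011], [1, 0.007, -0.022, -0.03, 0.025], [1, 0.012, -0.037, -0.03, 0.041], [1, 0.018, -0.053, -0.03, 0.06], [1, 0.024, -0.071, -0.03, 0.083], # 0.792 0.777
[1, 0.033, -0.094, -0.03, 0.111], [1, 0.042, -0.117, -0.03, 0.123], [1, 0.051, -0.14, -0.03, 0.135], [1, 0.06, -0.162, -0.03, 0.147], [1, 0.07, -0.185, -0.03, 0.159], [1, 0.08, -0.207, -0.03, 0.171], # 0.867 0.87
[1, 0.09, -0.229, -0.03, np.float64(0.183)], [1, 0.099, -0.25, -0.03, np.float64(0.194)], [1, 0.109, -0.27, -0.03, np.float64(0.205)], [1, 0.119, -0.289, -0.03, np.float64(0.215)], [1, 0.128, -0.306, -0.03, np.float64(0.225)], [1, 0.137, -0.323, -0.03, np.float64(0.234)], [1, 0.145, -0.339, -0.03, np.float64(0.243)], 
# 0.942 0.977
[1, 0.008, -0.015, 0, np.float64(0.008)], [1, 0.016, -0.029, 0, np.float64(0.016)], [1, 0.024, -0.042, 0, np.float64(0.023)], [1, 0.031, -0.054, 0, np.float64(0.03)], [1, 0.037, -0.065, 0, np.float64(0.037)], [1, 0.043, -0.076, 0, np.float64(0.043)], [1, 0.049, -0.085, 0, np.float64(0.048)], [1, 0.055, -0.094, 0, np.float64(0.053)], [1, 0.059, -0.102, 0, np.float64(0.057)], [1, 0.064, -0.109, 0, np.float64(0.061)], [1, 0.068, -0.115, 0, np.float64(0.065)], [1, 0.071, -0.12, 0, np.float64(0.068)], [1, 0.074, -0.124, 0, np.float64(0.07)], [1, 0.076, -0.128, 0, np.float64(0.072)], [1, 0.078, -0.131, 0, np.float64(0.074)], [1, 0.079, -0.133, 0, np.float64(0.075)], [1, 0.08, -0.134, 0, np.float64(0.076)], [1, 0.08, -0.134, 0, np.float64(0.076)],
```

Emit:
send_rows --plan '[[[1, 0.003, -0.008, -0.01, 0.011], [1, 0.007, -0.022, -0.02, 0.025], [1, 0.012, -0.037, -0.03, 0.041], [1, 0.018, -0.053, -0.03, 0.06], [1, 0.024, -0.071, -0.03, 0.083], [1, 0.033, -0.094, -0.03, 0.111], [1, 0.042, -0.117, -0.03, 0.123], [1, 0.051, -0.14, -0.03, 0.135], [1, 0.06, -0.162, -0.03, 0.147], [1, 0.07, -0.185, -0.03, 0.159], [1, 0.08, -0.207, -0.03, 0.171], [1, 0.09, -0.229, -0.03, 0.183], [1, 0.099, -0.25, -0.03, 0.194], [1, 0.109, -0.27, -0.03, 0.205], [1, 0.119, -0.289, -0.03, 0.215], [1, 0.128, -0.306, -0.03, 0.225], [1, 0.137, -0.323, -0.03, 0.234], [1, 0.145, -0.339, -0.03, 0.243]]]'

```text
t: 9.45
tool_pos: [0.4704, -0.1692, 0.0516]
orientation: [0.412, -3.114, -0.0]
force: [0.8, 0.1, -0.6]
opening: 0.0008
gripper_force: 0.0
```

Emit:
send_rows --plan '[[[1, 0.008, -0.015, 0, 0.008], [1, 0.016, -0.029, 0, 0.016], [1, 0.024, -0.042, 0, 0.023], [1, 0.031, -0.054, 0, 0.03], [1, 0.037, -0.065, 0, 0.037], [1, 0.043, -0.076, 0, 0.043], [1, 0.049, -0.085, 0, 0.048], [1, 0.055, -0.094, 0, 0.053], [1, 0.059, -0.102, 0, 0.057], [1, 0.064, -0.109, 0, 0.061], [1, 0.068, -0.115, 0, 0.065], [1, 0.071, -0.12, 0, 0.068]]]'

```text
t: 10.45
tool_pos: [0.4845, -0.193, 0.0516]
orientation: [0.522, -3.098, 0.0]
force: [-0.4, -0.1, -0.8]
opening: 0.0005
gripper_force: 0.0
```

Emit:
send_rows --plan '[[[1, 0.003, -0.004, 0, 0.002], [1, 0.005, -0.008, 0, 0.004], [1, 0.007, -0.011, 0, 0.006], [1, 0.008, -0.013, 0, 0.007], [1, 0.009, -0.014, 0, 0.008], [1, 0.009, -0.014, 0, 0.008]]]'

```text
t: 10.95
tool_pos: [0.4863, -0.1957, 0.0516]
orientation: [0.534, -3.096, 0.0]
force: [-0.3, -0.0, -0.1]
opening: 0.0004
gripper_force: 0.0
```

```bash
cat > m.py <<'E'
from h import *
def rays_wrist(save=None):
    s,im,d=snap('wrist'); P=cloud('wrist',d,s); P[d==0]=9
    if save: cv2.imwrite(save,im)
    m=corkmask(im,P); p=P[m][:,:2]; b=cv2.boxPoints(cv2.minAreaRect(p.astype(np.float32)))
    c=b[np.argmax((b-pv)@hand(1.3,1,0)-0*b[:,0])] if 0 else None
    t=(P[...,2]>.042)&(P[...,2]<.056)&(np.hypot(P[...,0]-.389,P[...,1]+.131)<.025)
    return s,np.round(b,4).tolist(),P[t].mean(0).round(4)
for n in ('side','scene','side'): t,a,no,s=boom(n); print(n,round(t,3),a.round(4),no,np.round(s['tool_pos'],4),np.round(s['force'],1))
s,b,pin=rays_wrist('pics/wrist3.png'); print(s['t'],b,pin)
E
python3 m.py
```

```text
side 10.95 1.0404 [ 0.5206731  -0.09009802] [ 0.4863 -0.1957  0.0516] [-0.3 -0.  -0.1]
scene 11.0 1.0327 [ 0.458536   -0.11026947] [ 0.4862 -0.1956  0.0516] [ 0.5 -0.   0.4]
side 11.05 1.035 [ 0.5246474  -0.08683482] [ 0.4862 -0.1956  0.0516] [0.2 0.9 0.5]
11.1 [[0.4113999903202057, -0.04859999939799309], [0.4602000117301941, -0.1850000023841858], [0.4828999936580658, -0.1768999993801117], [0.4341000020503998, -0.04050000011920929]] [ 0.3876 -0.1314  0.0466]
```

View pics/wrist3.png

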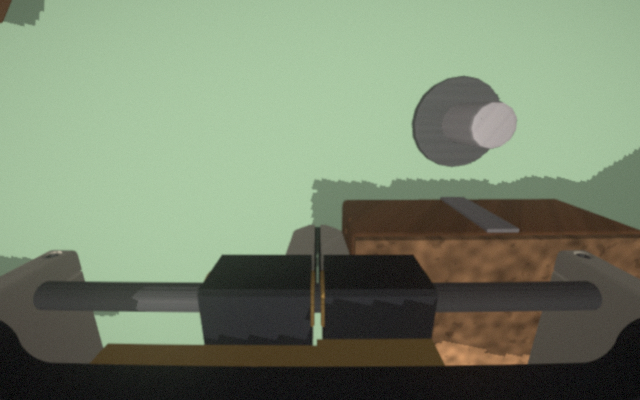

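The wrist view shows the steel inlay at (480,215), the pin top at (494,125), and the fingers next to the leading face at (345,240). I'll measure the alignment from the inlay and the pin in this one view.

```bash
cat > a.py <<'E'
from h import *
def align(s,im):
    g=cv2.cvtColor(im,cv2.COLOR_BGR2HSV); g0=(g[...,1]<60).astype(np.uint8); g0[:190]=0; g0[245:]=0; g0[:,:350]=0
    k,l,st,c=cv2.connectedComponentsWithStats(g0); i=1+np.argmax(st[1:,4]); yx=np.argwhere(l==i)
    y1=yx[:,0].max()-2; y0=yx[:,0].min()+2
    mid=lambda y:[yx[yx[:,0]==y][:,1].mean(),y]
    top=plane('wrist',[mid(y1)],.0735,s)[0]; 
    gr=im.min(2)>120; sat=(g[...,1]<45)&(im.max(2)>115); m=sat.astype(np.uint8); m[190:]=0
    k,l2,st2,c2=cv2.connectedComponentsWithStats(m); j=1+np.argmax(st2[1:,4]); px=c2[j]
    pin=plane('wrist',[px],.048,s)[0]
    an=lambda q:np.arctan2(*(q[:2]-pv)[::-1])%(2*np.pi)-P0
    return s['t'],st[i].tolist(),mid(y1),top.round(4),st2[j].tolist(),px.round(1),pin.round(4),round(an(top),4),round(an(pin),4),round(an(top)-an(pin),4)
if __name__=='__main__':
    import sys
    for _ in range(int(sys.argv[1])):
        s,im,d=snap('wrist'); print(*align(s,im))
    cv2.imwrite('pics/last.png',im)
E
python3 a.py 2
```

```text
11.15 [350, 190, 290, 43, 5194] [np.float64(502.5), np.int64(230)] [ 0.4345 -0.1169  0.0735] [436, 77, 83, 91, 1942] [492.3 125.5] [ 0.3879 -0.1313  0.048 ] 1.0276 1.0227 0.0049
11.2 [350, 190, 290, 43, 5199] [np.float64(502.5), np.int64(230)] [ 0.4345 -0.1169  0.0735] [437, 74, 83, 95, 1966] [492.1 125.2] [ 0.3878 -0.1315  0.048 ] 1.0276 1.023 0.0046
```

Emit:
send_rows --plan '[[[1, 0, 0, 0, 0], [1, 0, 0, 0, 0], [1, 0, 0, 0, 0], [1, 0, 0, 0, 0], [1, 0, 0, 0, 0], [1, 0, 0, 0, 0], [1, 0, 0, 0, 0], [1, 0, 0, 0, 0], [1, 0, 0, 0, 0], [1, 0, 0, 0, 0]]]'

```text
t: 12.08
tool_pos: [0.4863, -0.1957, 0.0517]
orientation: [-0.534, 3.096, -0.0]
force: [0.3, -0.3, 0.5]
opening: 0.0006
gripper_force: 0.0
```

```bash
python3 a.py 1; python3 - <<'E'
from h import *
e=hand(1.0276,0,1)-pv; print('unit leading dir',e.round(3))
E
```

```text
12.0833 [350, 190, 290, 43, 5170] [np.float64(506.0), np.int64(230)] [ 0.4339 -0.1153  0.0735] [437, 76, 81, 92, 1949] [492.4 125.4] [ 0.3879 -0.1313  0.048 ] 1.0234 1.0227 0.0007
unit leading dir [ 0.339 -0.941]
```

Emit:
send_rows --plan '[[[1, 0.003, -0.01, 0, 0], [1, 0.01, -0.03, 0, 0], [1, 0.02, -0.055, 0, 0], [1, 0.032, -0.09, 0, 0], [1, 0.045, -0.125, 0, 0], [1, 0.056, -0.155, 0, 0], [1, 0.064, -0.178, 0, 0], [1, 0.068, -0.188, 0, 0], [1, 0.068, -0.188, 0.05, 0], [1, 0.068, -0.188, 0.15, 0], [1, 0.068, -0.188, 0.25, 0], [1, 0.068, -0.188, 0.3, 0]]]'

```text
t: 13.13
tool_pos: [0.501, -0.2337, 0.1148]
orientation: [-0.534, 3.093, -0.003]
force: [0.6, -0.2, 0.4]
opening: 0.0003
gripper_force: 0.0
```

```bash
python3 - <<'E'
from h import *
s,im,d=snap('wrist'); cv2.imwrite('pics/w4.png',im); np.save('w4.npy',d)
for n in ('side','scene'): t,a,no,s=boom(n); print(n,round(t,3),a.round(4),no)
s,i2,d=snap('side'); cv2.imwrite('pics/w4b.png',np.vstack([cv2.resize(im,(480,300)),cv2.resize(i2,(480,300))]))
E
```

```text
side 13.183 1.1294 [ 0.57666546 -0.09384532]
scene 13.233 1.025 [ 0.43878174 -0.11423405]
```

View pics/w4b.png

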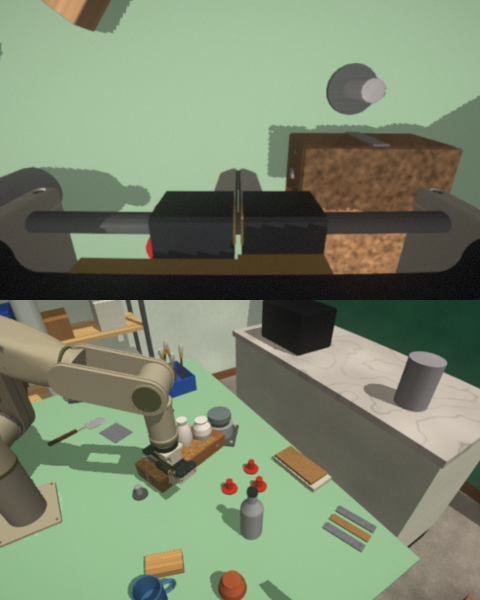

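The hand is clear of the arm, and both pots are upright at (183,430) and (202,428). Now I wait and watch whether the arm settles.

Emit:
send_rows --plan '[[[1, 0, 0, 0, 0], [1, 0, 0, 0, 0], [1, 0, 0, 0, 0], [1, 0, 0, 0, 0], [1, 0, 0, 0, 0], [1, 0, 0, 0, 0], [1, 0, 0, 0, 0], [1, 0, 0, 0, 0], [1, 0, 0, 0, 0], [1, 0, 0, 0, 0], [1, 0, 0, 0, 0], [1, 0, 0, 0, 0], [1, 0, 0, 0, 0], [1, 0, 0, 0, 0], [1, 0, 0, 0, 0], [1, 0, 0, 0, 0], [1, 0, 0, 0, 0], [1, 0, 0, 0, 0]]]'

```text
t: 14.83
tool_pos: [0.4999, -0.2333, 0.1116]
orientation: [0.534, -3.096, -0.0]
force: [0.0, -0.4, 0.5]
opening: 0.0004
gripper_force: 0.0
```

```bash
cat > b.py <<'E'
from h import *
def meas(im,d,s):
    P=cloud('wrist',d,s); P[d==0]=9; m=corkmask(im,P); p=P[m][:,:2]
    b=cv2.boxPoints(cv2.minAreaRect(p.astype(np.float32))); k=np.argsort(-np.hypot(*(b-pv).T))[:2]; no=b[k].mean(0)
    t=(abs(P[...,2]-.047)<.005)&(np.hypot(P[...,0]-.388,P[...,1]+.131)<.016)
    ys,xs=np.nonzero(t); pin=plane('wrist',[[xs.mean(),ys.mean()]],.048,s)[0,:2]
    an=lambda q:np.arctan2(*(q-pv)[::-1])%(2*np.pi)-P0
    w=np.hypot(*(b[k[0]]-b[k[1]]))
    # inlay top row centre: grey pixels just below the nose edge
    print(round(s['t'],2),no.round(4),'width',w.round(4),'pin',pin.round(4),an(no).round(4),an(pin).round(4),'diff',(an(no)-an(pin)).round(4))
if __name__=='__main__':
    im=cv2.imread('pics/w4.png'); s=telemetry.read_state(); s4=dict(s); s4['t']=13.13; meas(im,np.load('w4.npy'),s4)
    s,im,d=snap('wrist'); meas(im,d,s); cv2.imwrite('pics/w%d.png'%(s['t']*10),im)
E
python3 b.py
```

```text
13.13 [ 0.4337 -0.112 ] width 0.1494 pin [ 0.3869 -0.1323] 1.0154 1.0239 diff -0.0085
14.83 [ 0.4348 -0.112 ] width 0.1492 pin [ 0.3878 -0.1322] 1.0163 1.0245 diff -0.0082
```

Emit:
send_rows --plan '[[[1, 0, 0, 0, 0], [1, 0, 0, 0, 0], [1, 0, 0, 0, 0], [1, 0, 0, 0, 0], [1, 0, 0, 0, 0], [1, 0, 0, 0, 0], [1, 0, 0, 0, 0], [1, 0, 0, 0, 0], [1, 0, 0, 0, 0], [1, 0, 0, 0, 0], [1, 0, 0, 0, 0], [1, 0, 0, 0, 0], [1, 0, 0, 0, 0], [1, 0, 0, 0, 0], [1, 0, 0, 0, 0], [1, 0, 0, 0, 0], [1, 0, 0, 0, 0], [1, 0, 0, 0, 0]]]'

```text
t: 16.38
tool_pos: [0.4999, -0.2332, 0.1116]
orientation: [-0.534, 3.096, -0.0]
force: [0.2, -0.3, 0.6]
opening: 0.0009
gripper_force: 0.0
```

```bash
python3 b.py | tail -1; python3 - <<'E'
import glob,cv2,numpy as np
f=sorted(glob.glob('pics/w1[0-9][0-9].png')); print(f)
a,b=[cv2.imread(x) for x in f[-2:]]
g=[cv2.cvtColor(x,cv2.COLOR_BGR2GRAY).astype(np.float32) for x in (a,b)]
for r in ((190,170,270,600),(80,430,160,520)): print(cv2.phaseCorrelate(g[0][r[0]:r[2],r[1]:r[3]].copy(),g[1][r[0]:r[2],r[1]:r[3]].copy()))
cv2.imwrite('pics/c5.png',cv2.resize(b[80:260,360:640],None,fx=2.5,fy=2.5))
E
```

```text
16.38 [ 0.4348 -0.1119] width 0.1494 pin [ 0.3879 -0.1323] 1.016 1.0247 diff -0.0087
['pics/w148.png', 'pics/w163.png']
((0.027473753720727245, -0.03006655465634367), 1.0603192287462728)
((0.013104870647545397, -0.036684662665386725), 0.9268758939372168)
```

View pics/c5.png

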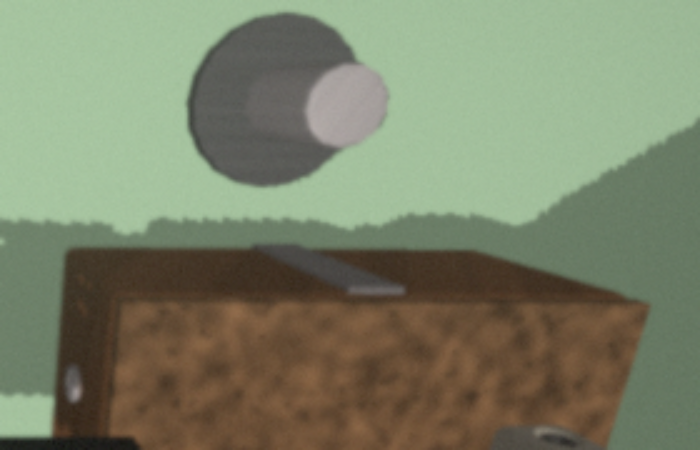

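The arm has stopped: no image shift between t=14.8 and t=16.4. The crop shows the inlay's top end at (376,290) and the pin top at (347,106).

```bash
python3 - <<'E'
from h import *
s=telemetry.read_state()
q=plane('wrist',[[510.4,196.2]],.075,s)[0]; p=plane('wrist',[[498.8,122.4]],.048,s)[0]
an=lambda q:np.arctan2(*(q[:2]-pv)[::-1])%(2*np.pi)-P0
print(q,p,an(q),an(p),an(q)-an(p))
# cork-edge midpoint by pixels: nose corners of the cork
l=plane('wrist',[[360+118/2.5,80+299/2.5],[360+648/2.5,80+305/2.5]],.08,s); m=l.mean(0); print(l,m,an(m)-an(p))
# bottom inlay end z=.015
b=plane('wrist',[[360+276/2.5,80+246/2.5]],.015,s)[0]; print(b,an(b)-an(p))
E
```

```text
[ 0.43373478 -0.11407352  0.075     ] [ 0.38777863 -0.13018171  0.048     ] 1.0203427808174794 1.0202006960393155 0.00014208477816390896
[[ 0.45909194 -0.18291943  0.08      ]
 [ 0.41141146 -0.04301155  0.08      ]] [ 0.4352517  -0.11296549  0.08      ] -0.001215112103627014
[ 0.43350804 -0.11025657  0.015     ] -0.009052699945372833
```

The alignment error is about −0.004 rad, within 2 mm at the nose. I'll let it stand untouched.

Emit:
send_rows --plan '[[[1, 0, 0, 0.05, 0], [1, 0, 0, 0.15, 0], [1, 0, 0, 0.3, 0], [1, 0, 0, 0.4, 0], [1, 0, 0, 0.45, 0], [1, 0, 0, 0.45, 0], [1, 0, 0, 0.45, 0], [1, 0, 0, 0.45, 0], [1, 0, 0, 0.45, 0], [1, 0, 0, 0.45, 0], [1, 0, 0, 0.45, 0], [1, 0, 0, 0.45, 0], [1, 0, 0, 0.45, 0], [1, 0, 0, 0.45, 0], [1, 0, 0, 0.45, 0], [1, 0, 0, 0.45, 0], [1, 0, 0, 0.45, 0], [1, 0, 0, 0.45, 0], [1, 0, 0, 0.45, 0], [1, 0, 0, 0.45, 0]]]'

```text
t: 18.1
tool_pos: [0.4999, -0.2333, 0.2017]
orientation: [-0.534, 3.096, -0.0]
force: [-0.1, -0.9, 0.4]
opening: 0.0009
gripper_force: 0.0
```

Emit:
send_rows --plan '[[[1, 0, 0, 0, 0], [1, 0, 0, 0, 0], [1, 0, 0, 0, 0], [1, 0, 0, 0, 0], [1, 0, 0, 0, 0], [1, 0, 0, 0, 0], [1, 0, 0, 0, 0], [1, 0, 0, 0, 0], [1, 0, 0, 0, 0], [1, 0, 0, 0, 0], [1, 0, 0, 0, 0], [1, 0, 0, 0, 0], [1, 0, 0, 0, 0], [1, 0, 0, 0, 0], [1, 0, 0, 0, 0], [1, 0, 0, 0, 0], [1, 0, 0, 0, 0], [1, 0, 0, 0, 0], [1, 0, 0, 0, 0], [1, 0, 0, 0, 0]]]'

```text
t: 19.77
tool_pos: [0.4998, -0.2332, 0.2016]
orientation: [0.534, -3.096, -0.0]
force: [-0.5, 0.7, -0.2]
opening: 0.0006
gripper_force: 0.0
```

Emit:
send_rows --plan '[[[1, 0, 0, 0, 0], [1, 0, 0, 0, 0], [1, 0, 0, 0, 0], [1, 0, 0, 0, 0], [1, 0, 0, 0, 0], [1, 0, 0, 0, 0], [1, 0, 0, 0, 0], [1, 0, 0, 0, 0], [1, 0, 0, 0, 0], [1, 0, 0, 0, 0], [1, 0, 0, 0, 0], [1, 0, 0, 0, 0], [1, 0, 0, 0, 0], [1, 0, 0, 0, 0], [1, 0, 0, 0, 0], [1, 0, 0, 0, 0], [1, 0, 0, 0, 0], [1, 0, 0, 0, 0], [1, 0, 0, 0, 0], [1, 0, 0, 0, 0]]]'

```text
t: 21.43
tool_pos: [0.4999, -0.2333, 0.2017]
orientation: [-0.534, 3.096, -0.0]
force: [-0.0, -0.2, 0.7]
opening: 0.0007
gripper_force: 0.0
```

```bash
python3 b.py | tail -1; python3 - <<'E'
from h import *
t,a,no,s=boom('scene'); print(t,a,no)
s,i2,d=snap('scene'); P=cloud('scene',d)
e=hand(1.02,1,0)-pv; tt=np.array([-e[1],e[0]]); ok=(d>0)&(P[...,2]>.09)&(P[...,2]<.22)
r=(P[...,:2]-pv)@e; o=(P[...,:2]-pv)@tt
for a,b in ((.07,.165),(.165,.25)):
    k=ok&(r>a)&(r<b)&(abs(o)<.06); print('pot at r',a,b,k.sum(),'top z',np.percentile(P[k][:,2],99).round(3),'o',o[k].mean().round(3))
E
```

```text
21.43 [ 0.4348 -0.1114] width 0.1484 pin [ 0.3876 -0.1313] 1.015 1.0225 diff -0.0074
21.4833 1.027962858147287 [ 0.43906933 -0.1153966 ]
pot at r 0.07 0.165 529 top z 0.171 o 0.036
pot at r 0.165 0.25 553 top z 0.205 o 0.012b.py:6: RuntimeWarning: Mean of empty slice.
  ys,xs=np.nonzero(t); pin=plane('wrist',[[xs.mean(),ys.mean()]],.048,s)[0,:2]
  ret = ret.dtype.type(ret / rcount)
```

The arm is still and aligned, both pots stand at full height, and it has been untouched for over 5 s. I'm handing in.

```bash
python3 -c "
from plant import order; print(order.close_job())"
```

```text
the job is handed in; nothing more can be done
None
```

The arm was swung at about 0.2 rad/s and braked by hand; it rebounded very slightly (under 0.01 rad) off the hand and came to rest pointing at the steel pin, about 0.004 rad short by my estimate (readings from 0 to 0.009), stood untouched for over 5 s with both pots upright, and was handed in at about 21.5 s.

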